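# Point out the bar, the vee block and the micrometer for the next measurement

### The job

A trainee has to measure the next bar and asks what to take: holding the fingertips from above a couple of centimetres over each thing, and staying there for a good two seconds each time, point in turn at the thicker of the two round steel bars lying at the near side of the bench, then at the empty one of the two vee blocks that stand in a row with the micrometer just beyond those bars, then at the micrometer. Only point: touch and move nothing, and do not bring the fingertips down over the thin bar, the vee block that already carries a bar, or the calliper. Finish still pointing at the micrometer.

Things in the scene. Friction and masses are not known exactly. Their poses are not given: they have to be found in the camera images.
- bar_thick: The thicker of the two round bright steel bars lying on the bench top: 20 mm diameter, 170 mm long, to be pointed at first, anywhere along its length. Origin at the middle of its length on its underside (on the bench top, z = 0); its y axis runs along the bar; its top is 20 mm above the origin.
- bar_thin: The thinner round steel bar lying on the bench top, not to be pointed at: 12 mm diameter, 150 mm long. Origin at the middle of its underside, y axis along the bar. It may have changed places with the thick bar.
- vee_empty: Plain grey steel vee block with nothing in its vee: 50 mm (x, along the groove) by 60 mm (y) by 42 mm high, to be pointed at second. Origin at the centre of its underside, z up; the tops of its two shoulders are 42 mm above the origin. The two vee blocks and the micrometer stand in a row farther from the robot than the two bars, in any order (0.58 to 0.65 m ahead of the robot); two more vee blocks far back on the bench have no part in this.
- vee_loaded: The same kind of vee block, but with a round steel bar lying in its vee, not to be pointed at. Origin at the centre of its underside; block 42 mm high.
- bar_in_vee: Round bright steel bar 17 mm diameter, 125 mm long, lying level in the groove of the loaded vee block. Origin at the middle of its length on its underside, y axis along the bar; its top is about 40 mm above the bench.
- micrometer: Outside micrometer lying flat: a dark C-shaped frame with a bright barrel and thimble, 59 mm (x) by 156 mm (y, along the barrel), 18 mm high, to be pointed at third and still at the finish, anywhere near its middle. Origin at the centre of that outline on its underside (z = 0); its top is 18 mm above it.
- calliper: Slide calliper lying flat to the left of the work, 74 mm (x) by 235 mm (y), 9 mm high, not to be pointed at. Origin at the centre of that outline on its underside.
- key_steel: Bystander: small brown-red rectangular steel bar 18 x 75 x 12 mm lying between the two round bars. Origin at the centre of its underside.
- nut_0: Bystander: bright hexagon nut 28 mm wide, 19 mm high, near the robot's edge of the bench. Origin at the centre of its underside.
- nut_1: Bystander: black hexagon nut 22 mm wide, 15 mm high, near the robot's edge of the bench. Origin at the centre of its underside.
- collet_0: Bystander: spring collet standing upright behind the row, 34 mm wide, 47 mm high. Origin at the centre of its underside.
- collet_1: Bystander: a second, like collet standing upright behind the row, 34 mm wide, 47 mm high. Origin at the centre of its underside.
Things that resemble listed ones, but are neither listed nor needed, are in the scene too. Leave any blue or yellow look-alike of the vee_empty alone.

How it is judged:
On the way, in this order (a step that is already met when the one before it is completed fails the run):
1. the fingertips stay just above the thick bar (x of the grasp point in the frame of bar_thick between -0.018 and 0.018 m and y of the grasp point in the frame of bar_thick between -0.09 and 0.09 m and height (world z) of the grasp point between 0.044 and 0.092 m), for 1.5 s.
2. then the fingertips stay just above the empty vee block (x of the grasp point in the frame of vee_empty between -0.031 and 0.031 m and y of the grasp point in the frame of vee_empty between -0.036 and 0.036 m and height (world z) of the grasp point between 0.066 and 0.114 m), for 1.5 s.
3. then the fingertips stay just above the micrometer (x of the grasp point in the frame of micrometer between -0.035 and 0.035 m and y of the grasp point in the frame of micrometer between -0.083 and 0.083 m and height (world z) of the grasp point between 0.042 and 0.09 m), for 1.5 s.
At the end, for the whole second after the job is handed in: The fingertips still point from above at the micrometer, over its outline and roughly 5 to 50 mm above its top, and none of the things has moved by more than 5 mm (all of step 3 and not (distance of any of bar_thick, vee_empty, micrometer, bar_thin, vee_loaded, bar_in_vee, calliper, key_steel, nut_0, nut_1, collet_0, collet_1 from where it was at the start of the episode above 0.005 m)); the robot touches nothing.
It fails at once if the robot touches something (contact force between any of the arm, the fingers and anything else above 0.5 N).
It fails at once if a thing on the bench is moved by more than 5 mm (distance of any of bar_thick, vee_empty, micrometer, bar_thin, vee_loaded, bar_in_vee, calliper, key_steel, nut_0, nut_1, collet_0, collet_1 from where it was at the start of the episode above 0.005 m).
It fails at once if the fingertips come down (within about 35 mm) over the thin bar, the loaded vee block or its bar, or the calliper ((x of the grasp point in the frame of bar_thin between -0.014 and 0.014 m and y of the grasp point in the frame of bar_thin between -0.075 and 0.075 m and height (world z) of the grasp point between -0.1 and 0.066 m) or (x of the grasp point in the frame of vee_loaded between -0.025 and 0.025 m and y of the grasp point in the frame of vee_loaded between -0.03 and 0.03 m and height (world z) of the grasp point between -0.1 and 0.096 m) or (x of the grasp point in the frame of bar_in_vee between -0.014 and 0.014 m and y of the grasp point in the frame of bar_in_vee between -0.062 and 0.062 m and height (world z) of the grasp point between -0.1 and 0.096 m) or (x of the grasp point in the frame of calliper between -0.035 and 0.035 m and y of the grasp point in the frame of calliper between -0.115 and 0.115 m and height (world z) of the grasp point between -0.1 and 0.063 m)).
It also fails if it takes over 56 s, if anything falls off the work surface, if the arm or the gripper's body presses on something with over 40 N, if the wrist force passes 120 N, or if a joint passes its speed limit or range.

### The arm

A 6-joint arm with a two-finger parallel gripper is mounted at the origin on a cart in front of the work surface, level with it; the furniture and walls round the work are solid. World frame = base frame: x ahead of the robot, y to its left, z up, the work surface at z = 0. Lengths are in m, angles in rad, forces in N, time in s.
With the tool pointing down it reaches from about 0.425 to 0.95 m from the base axis. Payload 3.5 kg.
Tool frame: the origin (TCP) lies at the very end of the fingers, on their centre line; the grasp point (between the pads) lies ctrl.tcp_to_grasp behind it (ctrl.tcp_to_grasp is the distance from the TCP to the grasp point, in m); z points along the fingers, y is the line along which they close (so a half turn about z gives the same grasp; the last joint's range is limited). The gripper opens to 85 mm and grips with 20 to 120 N. Pads are 22 mm wide; open, the fingers measure 114 mm over their backs; the gripper's body (76 mm by 85 mm) begins 54 mm behind the grasp point. The pads swing forward as they close: fully open they stand 13 mm farther back than shut.
Start: joints at [-1.41, 0.286, 1.577, -0, 1.279, -0.15], TCP at [0.206, -0.643, 0.231] pointing down, gripper open.
Joint ranges: [-2.77, 2.77], [-0.9, 2.22], [0.21, 2.48], [-1.53, 4.67], [0.24, 2.81], [-2.84, 2.84]. Speed limits (rad/s): [2.79, 2.79, 3.14, 3.14, 3.14, 3.14].

### API

Orientations are given as a unit quaternion [x, y, z, w].
In Python, from plant import ctrl gives the robot as it stands.
- The arm moves only by the shell command python3 -m inch 'ROWS' [FORCE]. ROWS is JSON, a list of rows, each an object with "slide": the shift along the tool's x, y, z in cm, a list of three; "turn": the turn about the tool's z in rad; "grip": the finger opening in cm, from 0 to 8.54. A call has 1 to 20 rows; each row is the pose to reach, as a shift and turn from the pose commanded when the call began, along the tool's axes at that moment; what a row does not reach only later rows make up. A row lasts 1/10 s, in which the tool goes at most 50 mm and 8.59 degrees, less where a joint would pass 70% of its speed; a pose out of reach is approached as far as the arm can. A call with a gripper value outside its range is refused whole. The fingers move at their own pace and stop on an object; FORCE is the grip in N (left out, the last holds). Time passes only in rows, so rows that repeat a pose let the fingers close. It gives the time, the measured TCP pose, the force, the opening and the grip force at its end, in the units of the state.
- ctrl.get_state(): the state, without advancing time (a new reading comes with each control period).
- ctrl.read_camera(name): name is "scene" or "top"; returns (picture, depth): 480x640x3 uint8, red, green, blue; 480x640 float32, m along the optical axis (not along the pixel's ray), 0 where there is no reading.
- ctrl.camera_info(name): a dict with "K" (3x3 intrinsics, pixels), "camera_from_world" (4x4, takes a point from world to camera coordinates). Camera axes: x right, y down, z forward; pixel columns grow to the right and rows downward; lengths in m; the calibration is good to about 2 mm. A picture is of the moment at which its call begins. camera_info takes no time and is no camera call.
- ctrl.sign_off(): hands the job in; it is judged then, once.
The state is a dict: "time": time; "qpos": joint angles; "dq": joint speeds; "joint_efforts": joint torques, N m; "eef_pos": TCP position; "tcp_rot": TCP orientation; "contact_force": force on the tool from outside, world axes, zero at the start; "wrist_torque": the same for the moment, N m; "opening": opening from 0.0 (shut) to 1.0 (fully open); "finger_force": force on a finger pad.
Only numpy, scipy, OpenCV 4.12 (cv2) and the standard library are available. Lean on these libraries where they do the work, as an engineer would, in place of code of your own. Each camera call takes 0.05 s, during which the arm holds its last target. There are 200 camera calls.

## Working session

There is one attempt and no reset: what is moved stays moved. The work goes in short steps, Python scripts to look and compute and a shell command to move; the robot and the scene stay as the last step left them, time stands still between calls to the robot, and variables do not carry over. Pictures are saved under pics/ and viewed, at most 10 in all, crops included, and the job is handed in when it is done.

```bash
mkdir -p pics; cat > h.py <<'E'
import numpy as np, cv2
from plant import ctrl
def snap(n):
    p,d=ctrl.read_camera(n); i=ctrl.camera_info(n)
    K=np.array(i["K"]);T=np.linalg.inv(np.array(i["camera_from_world"]))
    v,u=np.mgrid[0:480,0:640]
    P=np.stack([(u-K[0,2])/K[0,0]*d,(v-K[1,2])/K[1,1]*d,d,np.ones_like(d)],-1)@T.T
    np.savez(f"{n}.npz",p=p,P=P[...,:3],d=d)
    return p,d,P[...,:3]
E
python3 - <<'E'
from h import *
for n in("top","scene"):
    p,d,P=snap(n); cv2.imwrite(f"pics/{n}.png",p[:,:,::-1])
s=ctrl.get_state(); print(s["time"],s["eef_pos"],s["tcp_rot"],s["opening"],ctrl.tcp_to_grasp)
E
```

```text
0.1 [ 0.20631909 -0.64205868  0.23005068] [ 9.87955330e-01  1.54735518e-01 -2.10621064e-05 -1.08823361e-03] 0.9984473017937235 0.0187
```

View pics/top.png

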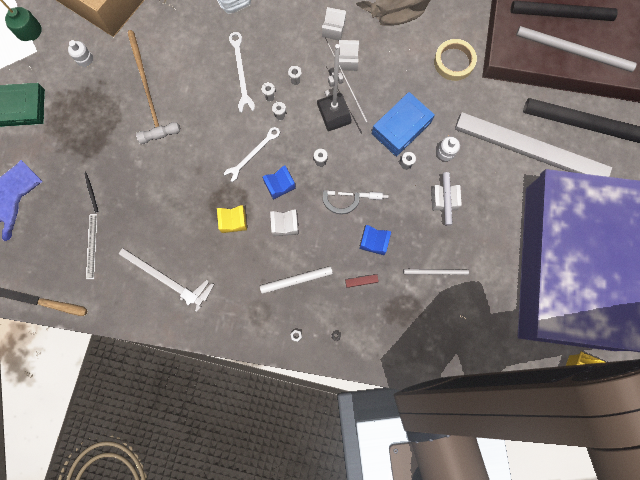

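View pics/scene.png

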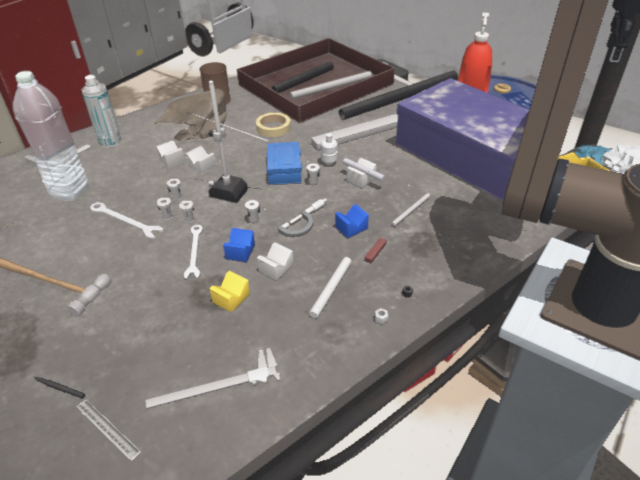

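The top view shows the thick bar at about (296,280), the thin bar at (437,271), the empty grey vee at (284,222), the micrometer at (355,199) and the loaded vee at (447,197). The scene view agrees. A purple box stands near the arm's start, and there's a tall gauge at (335,100).

```bash
python3 - <<'E'
from h import *
f=np.load("top.npz");P=f["P"]
np.set_printoptions(precision=3,suppress=True)
for n,(u,v) in dict(thickL=(265,288),thick=(296,280),thickR=(328,271),thinL=(408,272),thinR=(466,272),vee=(284,222),veeTL=(274,214),veeTR=(295,214),veeBR=(294,232),veeBL=(275,232),micL=(326,200),micR=(385,197),micF=(340,212),vl=(447,197),box=(545,250),boxnear=(530,330),gauge=(335,110),cal=(190,297)).items():
    w=P[v-1:v+2,u-1:u+2].reshape(-1,3); print(n,np.median(w,0),"zmax",w[:,2].max())
z=P[...,2]; ok=(f["d"]>0)
m=ok&(z>.06)&(P[...,0]>.3)&(P[...,0]<1)&(abs(P[...,1])<.6)
n,l,s,c=cv2.connectedComponentsWithStats(m.astype(np.uint8))
for i in range(1,n):
    if s[i,4]>15:
        q=P[l==i]; print(s[i],q.min(0),q.max(0))
R=cv2.Rodrigues  # tool axes in world
from scipy.spatial.transform import Rotation
print(Rotation.from_quat(ctrl.get_state()["tcp_rot"]).as_matrix())
E
```

```text
thickL [0.465 0.329 0.02 ] zmax 0.02464404817216126
thick [0.475 0.256 0.019] zmax 0.021870936329747126
thickR [0.487 0.181 0.021] zmax 0.02390062720276953
thinL [ 0.465 -0.002  0.012] zmax 0.01587049041136601
thinR [ 0.45  -0.135  0.013] zmax 0.015483406736840122
vee [0.614 0.27  0.024] zmax 0.027473042417941684
veeTL [0.63  0.29  0.041] zmax 0.04509204414508017
veeTR [0.625 0.242 0.041] zmax 0.043211208785779
veeBR [0.587 0.249 0.024] zmax 0.03664552907105434
veeBL [0.589 0.292 0.035] zmax 0.04652187454547341
micL [0.659 0.166 0.011] zmax 0.017253676552888564
micR [0.651 0.025 0.011] zmax 0.01813870037997911
micF [0.626 0.136 0.01 ] zmax 0.013907672396966664
vl [ 0.625 -0.113  0.043] zmax 0.04645514815884888
box [ 0.464 -0.277  0.127] zmax 0.13345494107012046
boxnear [ 0.303 -0.232  0.084] zmax 0.08652434464686509
gauge [0.873 0.119 0.036] zmax 0.04461988359522495
cal [0.466 0.503 0.004] zmax 0.00803910922036466
[327  41  40  81 490] [0.782 0.066 0.062] [0.952 0.137 0.307]
[441 136  19  19 257] [ 0.722 -0.157  0.06 ] [ 0.767 -0.112  0.094]
[  527   169   113   163 16320] [ 0.3  -0.51  0.06] [ 0.642 -0.227  0.137]
[[ 0.952  0.306 -0.   ]
 [ 0.306 -0.952  0.002]
 [ 0.    -0.002 -1.   ]]
```

Everything fits the given sizes. Grasp-point targets are:

| Target | x (m) | y (m) |
|---|---|---|
| Thick bar | 0.476 | 0.256 |
| Empty vee | 0.608 | 0.268 |
| Micrometer | 0.643 | 0.095 |

I'll go first to (0.5, -0.3) at the current height, so the path doesn't pass too close to the base.

```bash
python3 -m inch '[{"slide":[1,-0.6,0],"turn":0,"grip":1},{"slide":[3,-1.8,0],"turn":0,"grip":1},{"slide":[6,-3.7,0],"turn":0,"grip":1},{"slide":[9,-5.5,0],"turn":0,"grip":1},{"slide":[12,-7.4,0],"turn":0,"grip":1},{"slide":[15,-9.2,0],"turn":0,"grip":1},{"slide":[18,-11,0],"turn":0,"grip":1},{"slide":[21,-12.9,0],"turn":0,"grip":1},{"slide":[24,-14.7,0],"turn":0,"grip":1},{"slide":[27,-16.5,0],"turn":0,"grip":1},{"slide":[30,-18.4,0],"turn":0,"grip":1},{"slide":[33,-20.2,0],"turn":0,"grip":1},{"slide":[36,-22,0],"turn":0,"grip":1},{"slide":[38,-23.3,0],"turn":0,"grip":1},{"slide":[38.5,-23.6,0],"turn":0,"grip":1},{"slide":[38.5,-23.6,0],"turn":0,"grip":1},{"slide":[38.5,-23.6,0],"turn":0,"grip":1}]'
cat > go.py <<'E'
import sys; from h import *
from scipy.spatial.transform import Rotation
s=ctrl.get_state();R=Rotation.from_quat(s["tcp_rot"]).as_matrix()
t=np.array([float(a) for a in sys.argv[1:4]])-[0,0,ctrl.tcp_to_grasp]
print(s["time"],s["eef_pos"],"slide cm",np.round(100*R.T@(t-s["eef_pos"]),2), s["qpos"])
E
python3 go.py 0.476 0.256 0.25; python3 go.py 0.476 0.256 0.068
```

```text
time: 1.8
eef_pos: [0.5005, -0.3, 0.2313]
tcp_rot: [0.988, 0.155, -0.0, 0.0]
contact_force: [-0.4, 0.2, 0.4]
opening: 0.116
finger_force: 0.0
1.8 [ 0.50045623 -0.3000308   0.23131406] slide cm [ 1.469e+01 -5.368e+01 -1.000e-02] [-7.13696550e-01  8.66003203e-02  1.80677143e+00 -3.90992420e-04
  1.24833665e+00  5.46208614e-01]
1.8 [ 0.50045623 -0.3000308   0.23131406] slide cm [ 14.69 -53.69  18.19] [-7.13696550e-01  8.66003203e-02  1.80677143e+00 -3.90992420e-04
  1.24833665e+00  5.46208614e-01]
```

```bash
python3 -m inch '[{"slide":[0.3,-1.1,0],"turn":0,"grip":1},{"slide":[1,-3.7,0],"turn":0,"grip":1},{"slide":[1.9,-7,0],"turn":0,"grip":1},{"slide":[2.9,-10.5,0],"turn":0,"grip":1},{"slide":[3.8,-14,0],"turn":0,"grip":1},{"slide":[4.8,-17.5,0],"turn":0,"grip":1},{"slide":[5.7,-21,0],"turn":0,"grip":1},{"slide":[6.7,-24.5,0],"turn":0,"grip":1},{"slide":[7.7,-28,0],"turn":0,"grip":1},{"slide":[8.6,-31.5,0],"turn":0,"grip":1},{"slide":[9.6,-35,0],"turn":0,"grip":1},{"slide":[10.5,-38.5,0],"turn":0,"grip":1},{"slide":[11.5,-42,0],"turn":0,"grip":1},{"slide":[12.4,-45.5,0],"turn":0,"grip":1},{"slide":[13.4,-49,0],"turn":0,"grip":1},{"slide":[14.2,-52,0],"turn":0,"grip":1},{"slide":[14.6,-53.3,0],"turn":0,"grip":1},{"slide":[14.7,-53.7,0],"turn":0,"grip":1},{"slide":[14.7,-53.7,0],"turn":0,"grip":1},{"slide":[14.7,-53.7,0],"turn":0,"grip":1}]'
python3 go.py 0.476 0.256 0.068
python3 - <<'E'
from h import *
p,d,P=snap("top"); cv2.imwrite("pics/a.png",cv2.resize(p[140:340,180:480,::-1],None,fx=2.5,fy=2.5))
E
```

```text
time: 3.8
eef_pos: [0.4767, 0.2548, 0.2312]
tcp_rot: [0.988, 0.154, -0.0, 0.0]
contact_force: [-0.5, 0.1, 0.2]
opening: 0.116
finger_force: 0.0
3.8 [0.47673839 0.25484993 0.2312363 ] slide cm [-0.03 -0.14 18.19] [ 3.03381195e-01 -1.04078810e-02  1.90697651e+00 -4.80801400e-04
  1.24535519e+00  1.56498437e+00]
```

View pics/a.png

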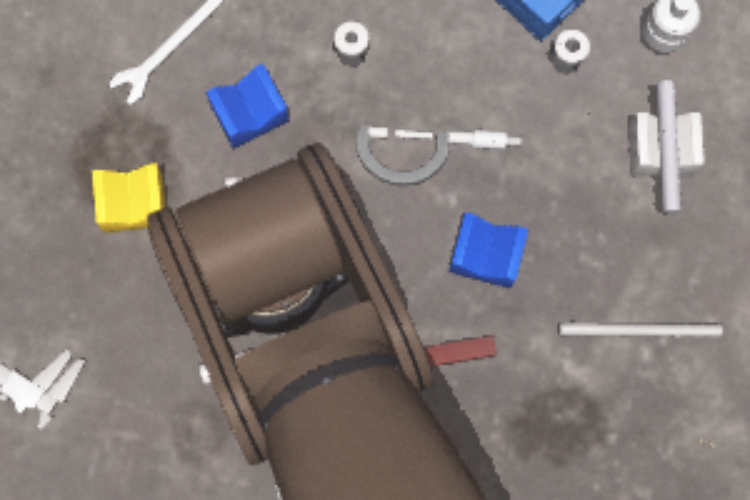

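The arm stands over the thick bar as planned, its top hidden beneath the wrist. I'll lower it and hold.

```bash
python3 -m inch '[{"slide":[0,0,1],"turn":0,"grip":1},{"slide":[0,0,3],"turn":0,"grip":1},{"slide":[0,0,5],"turn":0,"grip":1},{"slide":[0,0,7],"turn":0,"grip":1},{"slide":[0,0,9],"turn":0,"grip":1},{"slide":[0,0,11],"turn":0,"grip":1},{"slide":[0,0,13],"turn":0,"grip":1},{"slide":[0,0,14],"turn":0,"grip":1},{"slide":[0,0,15],"turn":0,"grip":1},{"slide":[0,0,15],"turn":0,"grip":1},{"slide":[0,0,15],"turn":0,"grip":1}]'
python3 - <<'E'
from h import *
np.set_printoptions(precision=3,suppress=True)
p,d,P=snap("scene"); cv2.imwrite("pics/b.png",cv2.resize(p[150:350,190:490,::-1],None,fx=2.5,fy=2.5))
f=np.load("top.npz");P=f["P"];q=P[35:135,322:372].reshape(-1,3)
for a,b in((.05,.1),(.1,.15),(.15,.2),(.2,.25),(.25,.33)):
    w=q[(q[:,2]>a)&(q[:,2]<b)&(q[:,0]>.7)]
    if len(w): print(a,w[w[:,0].argmin()],w.max(0))
E
python3 go.py 0.476 0.256 0.068
```

```text
time: 4.95
eef_pos: [0.477, 0.256, 0.0818]
tcp_rot: [0.988, 0.155, 0.0, -0.0]
contact_force: [0.0, 0.6, 0.8]
opening: 0.119
finger_force: 0.0
0.05 [0.873 0.117 0.053] [0.89  0.129 0.099]
0.1 [0.876 0.122 0.138] [0.882 0.126 0.15 ]
0.15 [0.781 0.066 0.163] [0.926 0.137 0.199]
0.2 [0.876 0.119 0.201] [0.957 0.135 0.25 ]
0.25 [0.875 0.123 0.263] [0.886 0.126 0.308]
5.0 [0.47730077 0.25616982 0.08222835] slide cm [-0.13 -0.02  3.29] [3.05213073e-01 1.69603943e-01 2.01242664e+00 1.59005823e-05
 9.57864696e-01 1.56535951e+00]
```

View pics/b.png

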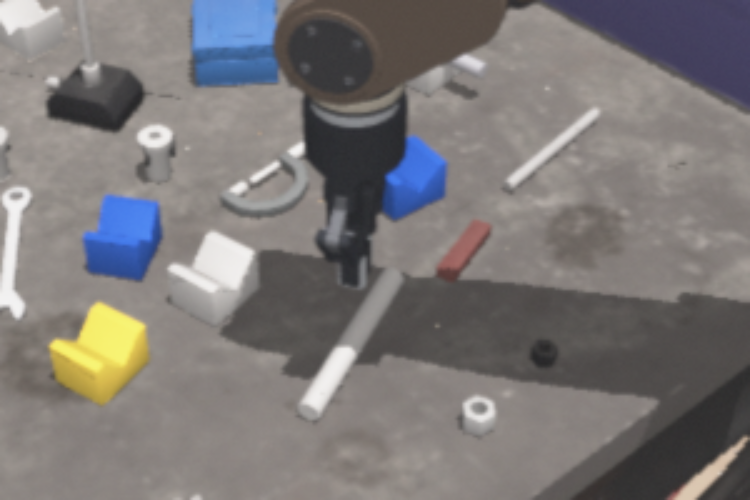

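The tip sits above the bar with the neighbours clear. I'll lower another 3 cm and hold. The gauge's scriber tip is at (0.78, 0.07, 0.16), about 14 cm beyond the micrometer point.

```bash
python3 -m inch '[{"slide":[0,0,1],"turn":0,"grip":1},{"slide":[0,0,2],"turn":0,"grip":1},{"slide":[0,0,3],"turn":0,"grip":1},{"slide":[0,0,3.2],"turn":0,"grip":1},{"slide":[0,0,3.2],"turn":0,"grip":1},{"slide":[0,0,3.2],"turn":0,"grip":1},{"slide":[0,0,3.2],"turn":0,"grip":1},{"slide":[0,0,3.2],"turn":0,"grip":1},{"slide":[0,0,3.2],"turn":0,"grip":1},{"slide":[0,0,3.2],"turn":0,"grip":1},{"slide":[0,0,3.2],"turn":0,"grip":1},{"slide":[0,0,3.2],"turn":0,"grip":1},{"slide":[0,0,3.2],"turn":0,"grip":1},{"slide":[0,0,3.2],"turn":0,"grip":1},{"slide":[0,0,3.2],"turn":0,"grip":1},{"slide":[0,0,3.2],"turn":0,"grip":1},{"slide":[0,0,3.2],"turn":0,"grip":1},{"slide":[0,0,3.2],"turn":0,"grip":1},{"slide":[0,0,3.2],"turn":0,"grip":1},{"slide":[0,0,3.2],"turn":0,"grip":1}]'
python3 -m inch '[{"slide":[0,0,0],"turn":0,"grip":1},{"slide":[0,0,0],"turn":0,"grip":1},{"slide":[0,0,0],"turn":0,"grip":1},{"slide":[0,0,0],"turn":0,"grip":1},{"slide":[0,0,0],"turn":0,"grip":1},{"slide":[0,0,0],"turn":0,"grip":1},{"slide":[0,0,0],"turn":0,"grip":1},{"slide":[0,0,0],"turn":0,"grip":1}]'
python3 go.py 0.608 0.268 0.15
python3 - <<'E'
from h import *
# outward reach of the wrist beyond the TCP, from the picture with TCP (0.477,0.255,0.231)
P=np.load("top.npz")["P"].reshape(-1,3)
r=np.array([.477,.255])/np.hypot(.477,.255)
w=P[(P[:,2]>.2)&(abs(P[:,0]-.5)<.25)&(abs(P[:,1]-.25)<.2)]; e=w[:,:2]@r-np.hypot(.477,.255)
for a in np.arange(.2,.6,.05):
    k=(w[:,2]>a)&(w[:,2]<=a+.05)
    if k.any(): print(round(a-.231,2),e[k].max().round(3))
E
```

```text
time: 7.0
eef_pos: [0.4766, 0.256, 0.0493]
tcp_rot: [0.988, 0.155, -0.0, -0.0]
contact_force: [0.2, -0.8, -0.1]
opening: 0.117
finger_force: 0.0
time: 7.8
eef_pos: [0.4766, 0.256, 0.0493]
tcp_rot: [0.988, 0.155, -0.0, 0.0]
contact_force: [-0.4, 0.6, -0.5]
opening: 0.114
finger_force: 0.0
7.8 [0.4765549  0.25601554 0.04930967] slide cm [12.88  2.88 -8.2 ] [ 3.05364677e-01  2.21709036e-01  2.02411210e+00 -1.81938338e-06
  8.95811693e-01  1.56534217e+00]
0.02 0.001
0.07 0.016
0.12 -0.012
0.17 0.017
0.22 0.045
0.27 0.044
0.32 -0.075
```

```bash
python3 -m inch '[{"slide":[0,0,-1],"turn":0,"grip":1},{"slide":[0,0,-3],"turn":0,"grip":1},{"slide":[0,0,-6],"turn":0,"grip":1},{"slide":[0,0,-8],"turn":0,"grip":1},{"slide":[1.5,0.3,-8.2],"turn":0,"grip":1},{"slide":[4,0.9,-8.2],"turn":0,"grip":1},{"slide":[7,1.5,-8.2],"turn":0,"grip":1},{"slide":[10,2.2,-8.2],"turn":0,"grip":1},{"slide":[12,2.7,-8.2],"turn":0,"grip":1},{"slide":[12.9,2.9,-8.2],"turn":0,"grip":1},{"slide":[12.9,2.9,-8.2],"turn":0,"grip":1},{"slide":[12.9,2.9,-7],"turn":0,"grip":1},{"slide":[12.9,2.9,-5],"turn":0,"grip":1},{"slide":[12.9,2.9,-3],"turn":0,"grip":1},{"slide":[12.9,2.9,-2],"turn":0,"grip":1},{"slide":[12.9,2.9,-2],"turn":0,"grip":1}]'
python3 -m inch '[{"slide":[0,0,0],"turn":0,"grip":1},{"slide":[0,0,0],"turn":0,"grip":1},{"slide":[0,0,0],"turn":0,"grip":1},{"slide":[0,0,0],"turn":0,"grip":1},{"slide":[0,0,0],"turn":0,"grip":1},{"slide":[0,0,0],"turn":0,"grip":1},{"slide":[0,0,0],"turn":0,"grip":1},{"slide":[0,0,0],"turn":0,"grip":1},{"slide":[0,0,0],"turn":0,"grip":1},{"slide":[0,0,0],"turn":0,"grip":1},{"slide":[0,0,0],"turn":0,"grip":1},{"slide":[0,0,0],"turn":0,"grip":1},{"slide":[0,0,0],"turn":0,"grip":1},{"slide":[0,0,0],"turn":0,"grip":1},{"slide":[0,0,0],"turn":0,"grip":1},{"slide":[0,0,0],"turn":0,"grip":1},{"slide":[0,0,0],"turn":0,"grip":1},{"slide":[0,0,0],"turn":0,"grip":1},{"slide":[0,0,0],"turn":0,"grip":1},{"slide":[0,0,0],"turn":0,"grip":1}]'
python3 - <<'E'
from h import *
p,d,P=snap("scene"); cv2.imwrite("pics/c.png",cv2.resize(p[150:350,190:490,::-1],None,fx=2.5,fy=2.5))
E
python3 go.py 0.643 0.095 0.15
```

```text
time: 9.4
eef_pos: [0.6057, 0.2675, 0.0666]
tcp_rot: [0.988, 0.155, -0.003, 0.0]
contact_force: [-0.4, -0.8, -0.4]
opening: 0.117
finger_force: 0.0
time: 11.4
eef_pos: [0.6083, 0.2679, 0.0693]
tcp_rot: [0.988, 0.155, -0.0, -0.0]
contact_force: [0.7, -0.0, -0.9]
opening: 0.114
finger_force: 0.0
11.45 [0.60825626 0.26786849 0.06932924] slide cm [-1.98 17.52 -6.2 ] [ 2.62437431e-01  4.30065551e-01  1.70659114e+00 -3.00957781e-05
  1.00491310e+00  1.52244183e+00]
```

View pics/c.png

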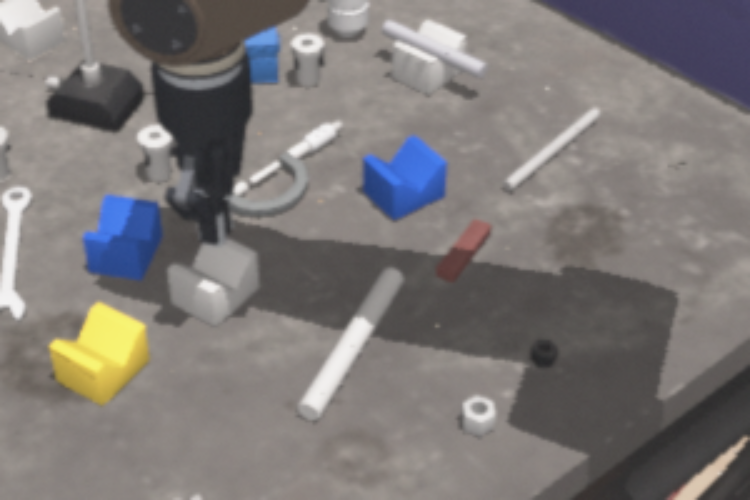

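The tip hangs just over the empty grey vee, about (218,240) in the crop, and nothing is disturbed. After a short extra hold I'll go to the micrometer.

```bash
python3 -m inch '[{"slide":[0,0,0],"turn":0,"grip":1},{"slide":[0,0,0],"turn":0,"grip":1},{"slide":[0,0,0],"turn":0,"grip":1},{"slide":[0,0,-1],"turn":0,"grip":1},{"slide":[0,0,-3],"turn":0,"grip":1},{"slide":[0,0,-5.5],"turn":0,"grip":1},{"slide":[0,0,-6.2],"turn":0,"grip":1},{"slide":[-0.2,1.5,-6.2],"turn":0,"grip":1},{"slide":[-0.5,4,-6.2],"turn":0,"grip":1},{"slide":[-0.8,7,-6.2],"turn":0,"grip":1},{"slide":[-1.1,10,-6.2],"turn":0,"grip":1},{"slide":[-1.5,13,-6.2],"turn":0,"grip":1},{"slide":[-1.8,16,-6.2],"turn":0,"grip":1},{"slide":[-2,17.2,-6.2],"turn":0,"grip":1},{"slide":[-2,17.5,-6.2],"turn":0,"grip":1},{"slide":[-2,17.5,-6.2],"turn":0,"grip":1}]'
python3 -m inch '[{"slide":[0,0,1],"turn":0,"grip":1},{"slide":[0,0,3],"turn":0,"grip":1},{"slide":[0,0,5],"turn":0,"grip":1},{"slide":[0,0,7],"turn":0,"grip":1},{"slide":[0,0,8],"turn":0,"grip":1},{"slide":[0,0,8.4],"turn":0,"grip":1},{"slide":[0,0,8.4],"turn":0,"grip":1},{"slide":[0,0,8.4],"turn":0,"grip":1},{"slide":[0,0,8.4],"turn":0,"grip":1},{"slide":[0,0,8.4],"turn":0,"grip":1},{"slide":[0,0,8.4],"turn":0,"grip":1},{"slide":[0,0,8.4],"turn":0,"grip":1},{"slide":[0,0,8.4],"turn":0,"grip":1},{"slide":[0,0,8.4],"turn":0,"grip":1},{"slide":[0,0,8.4],"turn":0,"grip":1},{"slide":[0,0,8.4],"turn":0,"grip":1},{"slide":[0,0,8.4],"turn":0,"grip":1},{"slide":[0,0,8.4],"turn":0,"grip":1},{"slide":[0,0,8.4],"turn":0,"grip":1},{"slide":[0,0,8.4],"turn":0,"grip":1}]'
python3 -m inch '[{"slide":[0,0,0],"turn":0,"grip":1},{"slide":[0,0,0],"turn":0,"grip":1},{"slide":[0,0,0],"turn":0,"grip":1},{"slide":[0,0,0],"turn":0,"grip":1},{"slide":[0,0,0],"turn":0,"grip":1},{"slide":[0,0,0],"turn":0,"grip":1},{"slide":[0,0,0],"turn":0,"grip":1},{"slide":[0,0,0],"turn":0,"grip":1},{"slide":[0,0,0],"turn":0,"grip":1},{"slide":[0,0,0],"turn":0,"grip":1}]'
python3 - <<'E'
from h import *
p,d,P=snap("scene"); cv2.imwrite("pics/d.png",cv2.resize(p[150:350,190:490,::-1],None,fx=2.5,fy=2.5))
E
python3 go.py 0.643 0.095 0.066
```

```text
time: 13.05
eef_pos: [0.6423, 0.0951, 0.1306]
tcp_rot: [0.988, 0.154, -0.001, -0.0]
contact_force: [-0.5, 0.1, 0.4]
opening: 0.113
finger_force: 0.0
time: 15.05
eef_pos: [0.6427, 0.0951, 0.0473]
tcp_rot: [0.988, 0.155, 0.0, 0.0]
contact_force: [0.1, 0.1, 0.3]
opening: 0.115
finger_force: 0.0
time: 16.05
eef_pos: [0.6427, 0.0951, 0.0473]
tcp_rot: [0.988, 0.155, 0.0, -0.0]
contact_force: [-0.1, 0.1, 0.1]
opening: 0.12
finger_force: 0.0
16.1 [0.64271872 0.095112   0.04731723] slide cm [0.02 0.02 0.  ] [-9.01636441e-03  4.31573862e-01  1.75187477e+00  1.49277711e-05
  9.58157700e-01  1.25097433e+00]
```

View pics/d.png

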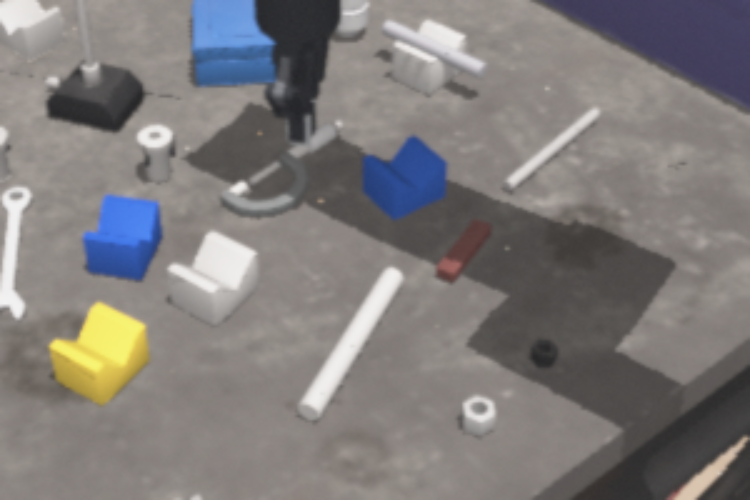

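The tip, about (300,140) in the crop, hangs over the middle of the micrometer, and everything is where it was. I'll hand it in.

```bash
python3 -c "
from plant import ctrl
print(ctrl.sign_off())"
```

```text
the job is handed in; nothing more can be done
None
```

I pointed at the thick bar, then the empty vee block, then the micrometer, holding over each for at least two seconds; the pictures show nothing moved, and I handed the job in at about 16 s with the arm still over the micrometer (no verdict was returned).

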